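# Put the brush away and lift the sign blank for inspection

### The job

A paintbrush has been left lying across the end of the metal sign blank: first stand it, bristles up, in the open tin and let go of it. Then take the sign by the raised rail on its back, lift it at least 10 cm clear of its two blocks and finish while still holding it there, steady and level, with nothing but the gripper carrying it. Leave the other things on the bench where they are, and do not tip the open tin.

Things in the scene. Friction and masses are not known exactly. Their poses are not given: they have to be found in the camera images.
- sign: flat aluminium sign blank face down on the two blocks: plate 130 (its x) by 280 (its y) by 5 mm thick, about 0.5 kg (0.35 to 0.7), balanced about its centre. Origin: centre of its underside, 35 mm above the bench at first; z up. A solid rail stands on its top (back) face along y, centred: 18 mm wide (x), 160 long (y), 25 tall above the plate
- rail (a point): the middle of the rail's top face, 30 mm above the sign's underside; axes as the sign's. The sign balances when gripped here, fingers closing along x
- blocks: the two wooden blocks under the sign, each 90 (x) by 50 (y) by 35 mm tall, centred at y = +75 and -75 mm of this frame, fixed to the bench. Origin on the bench midway between them
- brush: rigid flat paintbrush, 200 mm long, 10 mm thick, 45 g, lying across the sign's +y end, bristles overhanging the edge nearest the robot by about 90 mm. Origin on its underside, 90 mm from the bristle tip; x points from bristles to handle end, z up. Bristles to x = -54 mm (18 wide), steel ferrule to -20 (16 wide), wooden handle to 110 (12 wide); plate edge at about x = 0, balance x = 17
- neck (a point): centre of the brush's steel ferrule (16 mm wide, 10 mm thick), 35 mm from the brush's origin towards the bristles, in free air about 45 mm above the bench; axes as the brush's
- foot (a point): the handle end of the brush, 145 mm from the neck point; the end that goes down into the tin
- bristle_tip (a point): the bristle end of the brush, 55 mm from the neck point
- jar: the open tin for brushes: plain steel, round and straight-sided, empty, 70 mm across outside, 64 mm inside, 90 mm tall, inner floor 6 mm above its underside, 0.4 kg, loose on the bench. It is the only open steel tin. Origin: centre of its underside; z up
- paint_tin: closed metal paint tin with a lid, 76 mm across, 95 mm tall; bystander, leave it
- thinner: closed thinner bottle with a cap, 60 mm across, 150 mm tall; bystander, leave it
- paper_cup: empty paper cup, 72 mm across at the rim, 85 mm tall; bystander, leave it
- tape: roll of masking tape lying flat, 90 mm across, 24 mm tall; bystander, leave it
- spare_block: loose wooden block 110 x 50 x 35 mm, like those under the sign; bystander, leave it
- scraper: flat scraper with a handle, about 200 mm long, lying on the bench; bystander, leave it
Mind the look-alikes: they are no part of the job. What is shaped like the brush but pink or red is not meant.

How it is judged:
On the way:
1. the brush stands bristles up in the open tin, released and at rest (z of foot in the frame of jar between -0.005 and 0.03 m and horizontal distance between foot and jar below 0.036 m and height (world z) of bristle_tip above 0.13 m and contact force between the fingers and brush below 0.1 N and linear speed of brush below 0.03 m/s), for 0.2 s.
At the end, for the whole second after the job is handed in: Brush in the tin, released: handle end under 30 mm above the tin's base, bristle tip over 130 mm above the bench; tin upright. Sign gripped by the fingers, touching nothing else, underside over 130 mm above the bench (95 mm above its blocks), level within 0.12 rad, still (0.03 m/s, 0.15 rad/s) (z of foot in the frame of jar between -0.005 and 0.03 m and horizontal distance between foot and jar below 0.036 m and height (world z) of each of bristle_tip, sign above 0.13 m and contact force between the fingers and brush below 0.1 N and angle between jar's own z axis and vertical below 0.1 rad and angle between sign's own z axis and vertical below 0.12 rad and linear speed of sign below 0.03 m/s and angular speed of sign below 0.15 rad/s and contact force between the fingers and sign above 2 N and contact force between sign and blocks below 0.05 N and contact force between sign and jar below 0.05 N and contact force between sign and brush below 0.05 N and contact force between sign and paint_tin below 0.05 N and contact force between sign and thinner below 0.05 N and contact force between sign and paper_cup below 0.05 N and contact force between sign and tape below 0.05 N and contact force between sign and spare_block below 0.05 N and contact force between sign and scraper below 0.05 N); the arm keeps its last pose, push and grip.
It fails at once if the sign is lifted before the brush is in the tin (height (world z) of sign above 0.07 m and z of foot in the frame of jar above 0.05 m).
It fails at once if the sign is tipped steeply (angle between sign's own z axis and vertical above 0.5 rad).
It fails at once if the open tin is tipped over (angle between jar's own z axis and vertical above 0.4 rad).
It fails at once if a bystander is moved more than 40 mm (distance of any of paint_tin, thinner, paper_cup, tape, spare_block, scraper from where it was at the start of the episode above 0.04 m).
It also fails if it takes over 58 s, if anything falls off the work surface, if the arm or the gripper's body presses on something with over 40 N, if the wrist force passes 120 N, or if a joint passes its speed limit or range.

### The arm

A 6-joint arm with a two-finger parallel gripper is mounted at the origin on the work surface. World frame = base frame: x ahead of the robot, y to its left, z up, the work surface at z = 0. Lengths are in m, angles in rad, forces in N, time in s.
With the tool pointing down it reaches from about 0.3 to 0.775 m from the base axis. Payload 14.6 kg.
Tool frame: the origin (TCP) lies on the centre line of the jaws, within the pads' length; the fingertips stand 19 mm ahead of it and the grasp point (between the pads) is the TCP; z points along the fingers, y is the line along which they close (so a half turn about z gives the same grasp; the last joint's range is limited). The gripper opens to 94 mm and grips with 3 to 60 N. Pads are 16 mm wide; open, the fingers measure 119 mm over their backs; the gripper's body (75 mm by 177 mm) begins 78 mm behind the grasp point.
Start: joints at [1.249, 0.3, 1.521, -0, 1.321, -0.067], TCP at [0.139, 0.532, 0.224] pointing down, gripper open.
Joint ranges: [-3.03, 3.03], [-0.79, 2.21], [0.23, 2.52], [-1.04, 4.18], [0, 3.07], [-2.55, 2.55]. Speed limits (rad/s): [2.22, 2.22, 2.57, 3.14, 3.14, 3.14].

### API

Orientations are given as [roll, pitch, yaw] about the fixed x, y, z axes, in that order (R = Rz(yaw) Ry(pitch) Rx(roll)).
In Python, from station import get_obs, camera, workorder gives the robot as it stands.
- The arm moves only by the tool play_rows, never from a script. Its argument "motion" is a list that holds one entry, the list of rows, each a list of 7 numbers: the shift along the tool's x, y, z as a fraction of full scale, then the turn, a rotation vector about the tool's x, y, z as a fraction of full scale, then the opening, from -1 (shut) to 1 (fully open). In form: [[[x, y, z, ax, ay, az, grip], ...]]. A call has 1 to 10 rows; each row is the pose to reach, as a shift and turn from the pose commanded when the call began, along the tool's axes at that moment, turning the shorter way round; what a row does not reach only later rows make up. Full scale, the value 1, is 0.25 m for a shift and 2 pi rad for a turn. A row lasts 1/10 s, in which the tool goes at most 50 mm and 8.59 degrees, less where a joint would pass 70% of its speed; a pose out of reach is approached as far as the arm can. A call with a number of a shift or a turn outside -1 to 1 is refused whole. A call with a gripper value outside its range is refused whole. The fingers move at their own pace and stop on an object; "grip_force" is the grip in N (left out, the last holds). Time passes only in rows, so rows that repeat a pose let the fingers close. It gives the time, the measured TCP pose, the force, the opening and the grip force at its end, in the units of the state.
- get_obs(): the state, without advancing time (a new reading comes with each control period).
- camera(name): name is "side" or "top" or "wrist"; returns a dict with "frame" (480x640x3 uint8, red, green, blue), "z_map" (480x640 float32, m along the optical axis (not along the pixel's ray), 0 where there is no reading), "camera_matrix" (3x3 intrinsics, pixels), "T" (4x4, takes a point from camera to world coordinates); the wrist camera has in their place "T_tool_cam" (4x4, takes a point from camera to tool coordinates, whose origin is the TCP and whose axes are the flange's). Camera axes: x right, y up, looking along -z (the intrinsics and any distortion apply to the point x, -y, -z); pixel columns grow to the right and rows downward; lengths in m; the calibration is good to about 2 mm. A picture is of the moment at which its call begins: read the wrist's pose just before it.
- workorder.hand_in(): hands the job in; it is judged then, once.
The state is a dict: "time_s": time; "qpos": joint angles; "joint_vel": joint speeds; "tau": joint torques, N m; "ee_pos": TCP position; "eef_rot": TCP orientation; "force": force on the tool from outside, world axes, zero at the start; "moment": the same for the moment, N m; "grip_width": finger opening in m; "grip_force": force on a finger pad.
Only numpy, scipy, OpenCV 4.12 (cv2) and the standard library are available. Lean on these libraries where they do the work, as an engineer would, in place of code of your own. Each camera call takes 0.05 s, during which the arm holds its last target. There are 200 camera calls.

## Working session

There is one attempt and no reset: what is moved stays moved. The work goes in short steps, Python scripts to look and compute and a tool call to move; the robot and the scene stay as the last step left them, time stands still between calls to the robot, and variables do not carry over. Pictures are saved under pics/ and viewed, at most 10 in all, crops included, and the job is handed in when it is done.

Besides the shell and the picture viewer there is one more tool, called after "Request:" in YAML: its name, and indented under it one key for each argument. play_rows: Moves the arm, as the interface text tells. Its arguments: {"type":"object","properties":{"motion":{"type":"array"},"grip_force":{"type":"number"}},"required":["motion"]}

```bash
mkdir -p pics; cat > h.py <<'E'
import numpy as np, cv2
from station import get_obs, camera
def cam(name):
    o=get_obs(); c=camera(name)
    if 'T' not in c:
        from scipy.spatial.transform import Rotation as R
        T=np.eye(4); T[:3,:3]=R.from_euler('xyz',o['eef_rot']).as_matrix(); T[:3,3]=o['ee_pos']
        c['T']=T@c['T_tool_cam']
    return c
def cloud(c):
    K=c['camera_matrix']; z=c['z_map']; v,u=np.mgrid[:480,:640]
    p=np.stack([(u-K[0,2])/K[0,0]*z,-(v-K[1,2])/K[1,1]*z,-z],-1)
    return p@c['T'][:3,:3].T+c['T'][:3,3]
def ray(c,u,v,h):
    K=c['camera_matrix']; d=c['T'][:3,:3]@np.array([(u-K[0,2])/K[0,0],-(v-K[1,2])/K[1,1],-1]); o=c['T'][:3,3]
    return o+d*(h-o[2])/d[2]
E
python3 - <<'E'
from h import *
print(get_obs())
for n in('top','side'):
    c=cam(n); print(n,c['camera_matrix'],c['T'],(c['z_map']>0).mean(), [k for k in c])
    cv2.imwrite(f'pics/{n}.png',c['frame'][:,:,::-1]); np.save(n,c,allow_pickle=True)
E
```

```text
{'time_s': 0.0, 'qpos': array([ 1.24939343e+00,  3.00481982e-01,  1.52158453e+00, -8.06955411e-06,
        1.32068632e+00, -6.65899338e-02]), 'joint_vel': array([ 4.80665292e-04, -8.28471807e-04,  2.05211853e-04, -1.01548499e-04,
       -1.35566693e-04,  1.25174328e-05]), 'tau': array([-5.91348726e-04, -5.31809950e+01, -3.52727580e+01,  7.08236382e-02,
        2.43831240e-02, -1.15288944e-04]), 'ee_pos': array([0.13855908, 0.53201342, 0.22387889]), 'eef_rot': array([-3.14043453e+00, -6.94000099e-05,  2.88678165e+00]), 'force': array([-0.57252193, -0.29014199, -0.35423505]), 'moment': array([ 0.03480125, -0.02470066, -0.05117521]), 'grip_force': 0.0, 'grip_width': 0.09393242199373864}
top [[574.38169938   0.         321.23483811]
 [  0.         574.38169938 237.08635019]
 [  0.           0.           1.        ]] [[-8.40304649e-03  9.91153362e-01 -1.32455282e-01  3.32479571e-01]
 [-9.99964250e-01 -8.20426390e-03  2.04644416e-03  5.12850610e-02]
 [ 9.41641923e-04  1.32467743e-01  9.91186870e-01  1.42378727e+00]
 [ 0.00000000e+00  0.00000000e+00  0.00000000e+00  1.00000000e+00]] 0.99591796875 ['frame', 'z_map', 'camera_matrix', 'T']
side [[531.05111843   0.         316.30940484]
 [  0.         531.05111843 237.87471254]
 [  0.           0.           1.        ]] [[ 0.92342917  0.2684018  -0.27429738  0.18701082]
 [-0.38363485  0.66449632 -0.64130254 -0.7454452 ]
 [ 0.01014284  0.6974275   0.71658357  0.96213913]
 [ 0.          0.          0.          1.        ]] 0.9958333333333333 ['frame', 'z_map', 'camera_matrix', 'T']
```

View pics/top.png

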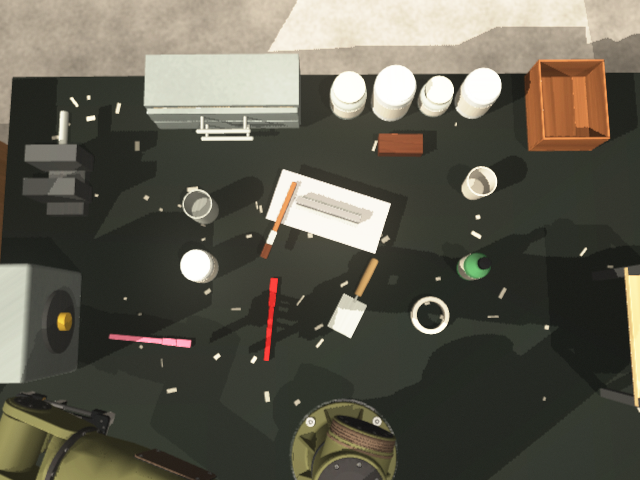

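View pics/side.png

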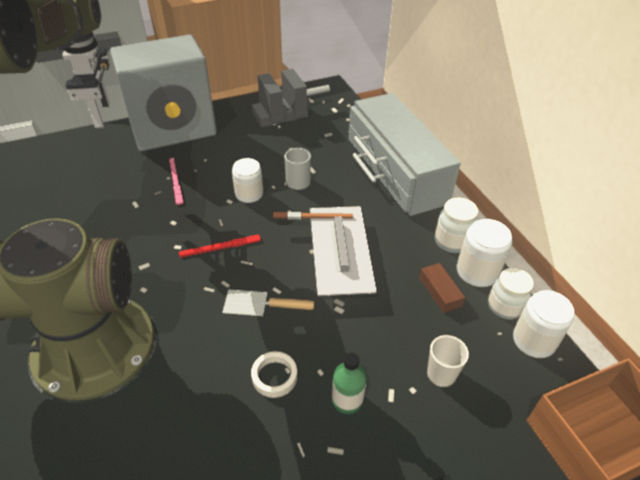

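The top view shows the orange-handled brush across the sign's left end (bristles 265,254 to handle 294,184). The white sign with its grey rail is at (328,210). The open grey tin is at (200,207), the closed paint tin at (199,265) and the paper cup at (480,183).

Brush look-alikes: wooden (280,220), red (271,320), pink (150,341). The wooden one fits, since it lies on the sign. Of the open vessels, the tin (200,207) is grey steel, while the cup (480,183) is cream paper, so the tin fits. I'll check both in one crop.

```bash
python3 - <<'E'
from h import *
c=np.load('top.npy',allow_pickle=True).item(); P=cloud(c); f=c['frame']
cv2.imwrite('pics/crop.png',cv2.resize(f[150:280,160:410,::-1],None,fx=3.2,fy=3.2,interpolation=cv2.INTER_CUBIC))
hsv=cv2.cvtColor(f,cv2.COLOR_RGB2HSV); Z=P[...,2]
v,u=np.mgrid[:480,:640]
def roi(a,b,cc,d): return (u>=a)&(u<b)&(v>=cc)&(v<d)
# sign plate: outline by height
m=roi(250,400,155,260)&(Z>.025)&(Z<.085)&(hsv[...,2]>90)&(hsv[...,1]<90)
r=cv2.minAreaRect(P[m][:,:2].astype(np.float32)); print('plate',r,np.median(Z[m]))
m2=roi(290,380,185,230)&(Z>.056)&(Z<.08)
p=P[m2]; r2=cv2.minAreaRect(p[:,:2].astype(np.float32)); print('rail',m2.sum(),r2,np.median(p[:,2]))
# brush
m3=roi(255,305,175,262)&(hsv[...,1]>110)&(Z>.02)&(Z<.09)
p=P[m3]; print('brush',m3.sum(),cv2.fitLine(p[:,:2].astype(np.float32),cv2.DIST_L2,0,.01,.01).ravel()); 
r3=cv2.minAreaRect(p[:,:2].astype(np.float32)); print(cv2.boxPoints(r3),np.median(p[:,2]),p[:,2].min(),p[:,2].max())
# bodies
for n,(a,b,cc,d) in dict(jar=(175,225,182,228),paint=(175,225,245,287)).items():
    q=roi(a,b,cc,d)&(Z>.08)&(Z<.12); p=P[q]; (x,y),rad=cv2.minEnclosingCircle(p[:,:2].astype(np.float32)); print(n,q.sum(),x,y,rad,np.median(p[:,2]))
for n,(a,b,cc,d) in dict(scr=(325,385,255,340),tape=(405,455,290,340),cup=(455,500,160,205),th=(450,495,245,285),sp=(370,430,128,160)).items():
    q=roi(a,b,cc,d)&(Z>.005); p=P[q]; print(n,p.min(0).round(3),p.max(0).round(3))
E
```

```text
plate ((0.5551391839981079, 0.0394488126039505), (0.28058117628097534, 0.18827113509178162), 71.7195053100586) 0.041666202101615424
rail 537 ((0.5851830244064331, 0.03940078616142273), (0.17799809575080872, 0.035992249846458435), 64.98428344726562) 0.06568215840790037
brush 335 [ 0.9255025  -0.37874153  0.5584693   0.15147613]
[[0.46442896 0.1814386 ]
 [0.6489938  0.10744167]
 [0.6552002  0.12292182]
 [0.47063535 0.19691876]] 0.05041684666322532 0.04207770313353221 0.058574407982095344
jar 180 0.5908099412918091 0.34078449010849 0.03603236377239227 0.08989922538343886
paint 805 0.44839221239089966 0.34102150797843933 0.03816571459174156 0.0957976636179041
scr [ 0.271 -0.107  0.005] [0.477 0.051 1.424]
tape [ 0.269 -0.277  0.005] [0.389 0.051 1.424]
cup [ 0.332 -0.403  0.005] [0.716 0.051 1.424]
th [ 0.332 -0.38   0.005] [0.5   0.051 1.424]
sp [ 0.332 -0.229  0.005] [0.802 0.051 1.424]
```

View pics/crop.png

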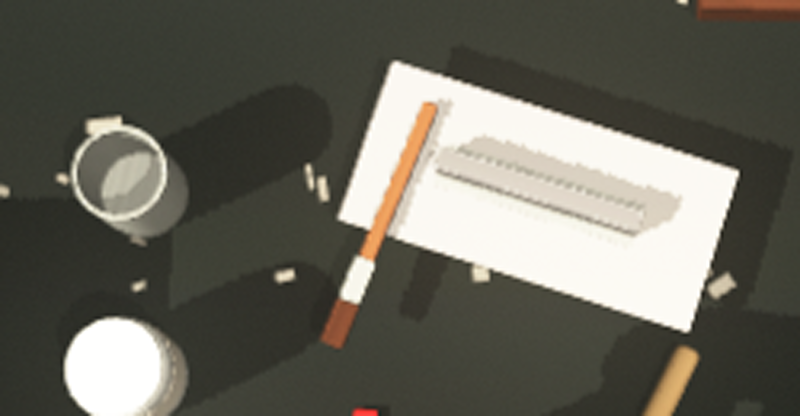

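The crop confirms it. The wooden brush with its white-lit ferrule at (271,238) lies on the sign, and the tin at (198,204) is open grey steel.

```bash
cat >> h.py <<'E'
from scipy.spatial.transform import Rotation as R
def go(pos,Rt,o=None):
    "fractions of full scale for the move from present pose to pos,Rt"
    o=o or get_obs(); R0=R.from_euler('xyz',o['eef_rot'])
    s=R0.inv().apply(np.array(pos)-o['ee_pos'])/.25; w=(R0.inv()*Rt).as_rotvec()/(2*np.pi)
    print('move',s.round(4),w.round(4),'rows>=',max(np.linalg.norm(s)*5,np.linalg.norm(w)*360/8.59).round(1))
E
python3 - <<'E'
from h import *
c=np.load('top.npy',allow_pickle=True).item(); s=np.load('side.npy',allow_pickle=True).item()
f=lambda p:(p[0]/3.2+160-.35,p[1]/3.2+150-.35)
C=np.array([ray(c,*f(p),.04) for p in [(395,62),(738,170),(690,330),(340,218)]]); print(C,C.mean(0))
rr=cv2.minAreaRect(C[:,:2].astype(np.float32)); print(rr)
print('ferrule',ray(c,*f((357,280)),.05),ray(s,294,215,.05)); print('tip',ray(c,*f((332,341)),.05),'end',ray(c,*f((430,105)),.05))
print('rail mid',(ray(c,*f((448,166)),.065)+ray(c,*f((638,230)),.065))/2)
go([.5185,.1685,.10],R.from_euler('xyz',[np.pi,0,2.753]))
E
```

```text
[[ 0.68774841  0.14120671  0.04      ]
 [ 0.60082139 -0.12145789  0.04      ]
 [ 0.47798189 -0.08212925  0.04      ]
 [ 0.56608056  0.18311519  0.04      ]] [0.58315806 0.03018369 0.04      ]
((0.5832309722900391, 0.03016597032546997), (0.2794923186302185, 0.12897413969039917), 71.62653350830078)
ferrule [0.51690697 0.16913971 0.05      ] [0.51505804 0.1654636  0.05      ]
tip [0.47086278 0.18775935 0.05      ] end [0.65129545 0.11381512 0.05      ]
rail mid [0.57587079 0.02866828 0.065     ]
move [-1.8372 -1.0237  0.4967] [-0.0002  0.      0.0213] rows>= 10.8
```

Request:
play_rows:
  motion:
    - [[-0.2,-0.11,0,0,0,0.004,1],[-0.4,-0.22,0.02,0,0,0.009,1],[-0.6,-0.33,0.04,0,0,0.013,1],[-0.8,-0.44,0.06,0,0,0.018,1],[-0.95,-0.52,0.08,0,0,0.0213,1],[-0.95,-0.52,0.08,0,0,0.0213,1]]

```text
time_s: 0.7
ee_pos: [0.3376, 0.344, 0.2039]
eef_rot: [-3.141, -0.0, 2.75]
force: [-0.1, 1.3, 0.2]
grip_width: 0.0942
grip_force: 0.0
```

```bash
python3 - <<'E'
from h import *
o=get_obs(); print(o['qpos'],o['ee_pos'])
go([.5177,.1685,.12],R.from_euler('xyz',[np.pi,0,2.753]))
E
```

```text
[ 7.18863921e-01  1.67605382e-01  1.73367337e+00 -3.96924202e-04
  1.24108987e+00 -4.59914650e-01] [0.33762445 0.3439504  0.2039206 ]
move [-0.9337 -0.3732  0.336 ] [-0.0001 -0.     -0.0005] rows>= 5.3
```

Request:
play_rows:
  motion:
    - [[-0.17,-0.07,0.06,0,0,-0.0005,1],[-0.34,-0.14,0.12,0,0,-0.0005,1],[-0.5,-0.2,0.18,0,0,-0.0005,1],[-0.67,-0.27,0.24,0,0,-0.0005,1],[-0.84,-0.34,0.3,0,0,-0.0005,1],[-0.9337,-0.3732,0.336,0,0,-0.0005,1],[-0.9337,-0.3732,0.336,0,0,-0.0005,1]]

```text
time_s: 1.4
ee_pos: [0.5173, 0.1695, 0.1187]
eef_rot: [-3.14, -0.002, 2.753]
force: [-0.8, -0.3, -0.1]
grip_width: 0.0943
grip_force: 0.0
```

```bash
python3 - <<'E'
from h import *
c=cam('wrist'); o=get_obs(); print(o['qpos'],o['ee_pos'])
P=cloud(c); f=c['frame']; cv2.imwrite('pics/w1.png',f[:,:,::-1])
hsv=cv2.cvtColor(f,cv2.COLOR_RGB2HSV); Z=P[...,2]
m=(Z>.035)&(Z<.06)&(np.hypot(P[...,0]-.5177,P[...,1]-.1685)<.03); p=P[m]
print(m.sum(),np.percentile(p,[2,50,98],axis=0))
if m.sum(): 
    l=cv2.fitLine(p[:,:2].astype(np.float32),cv2.DIST_L2,0,.01,.01).ravel(); print(l, np.degrees(np.arctan2(l[1],l[0])))
E
```

```text
[ 2.52071817e-01  3.97231139e-01  1.64920119e+00  2.87280658e-05
  1.09712029e+00 -9.31096325e-01] [0.51643451 0.17080873 0.11946327]
1631 [[0.49007006 0.15451317 0.04771471]
 [0.5141183  0.16890497 0.04972923]
 [0.54350791 0.18326475 0.0511087 ]]
[ 0.925487   -0.3787794   0.51478523  0.1687024 ] -22.258097
```

View pics/w1.png

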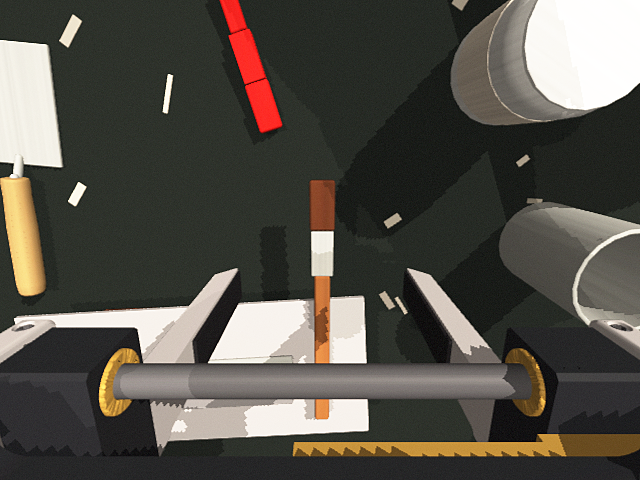

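The wrist view shows the ferrule centred between the fingers at (322,253), clear of the plate. Going straight down to grip.

Request:
play_rows:
  motion:
    - [[0,0,0.15,0,0,0,1],[0,0,0.3,0,0,0,1],[0,0,0.3,0,0,0,-1],[0,0,0.3,0,0,0,-1],[0,0,0.3,0,0,0,-1],[0,0,0.3,0,0,0,-1],[0,0,0.3,0,0,0,-1],[0,0,0.3,0,0,0,-1],[0,0,0.3,0,0,0,-1],[0,0,0.3,0,0,0,-1]]
  grip_force: 25

```text
time_s: 2.45
ee_pos: [0.5164, 0.1718, 0.0455]
eef_rot: [3.142, 0.0, 2.756]
force: [0.3, 0.2, 0.5]
grip_width: 0.0334
grip_force: 0.0
```

Request:
play_rows:
  motion:
    - [[0,0,0,0,0,0,-1],[0,0,0,0,0,0,-1],[0,0,0,0,0,0,-1],[0,0,0,0,0,0,-1],[0,0,0,0,0,0,-1]]

```text
time_s: 2.95
ee_pos: [0.5163, 0.1718, 0.0454]
eef_rot: [-3.142, -0.0, 2.756]
force: [0.5, -0.3, 0.3]
grip_width: 0.0161
grip_force: 24.8
```

Request:
play_rows:
  motion:
    - [[0,0,-0.1,0,0,0,-1],[0,0,-0.25,0,0,0,-1],[0,0,-0.4,0,0,0,-1],[0,0,-0.6,0,0,0,-1],[0,0,-0.8,0,0,0,-1],[0,0,-0.85,0,0,0,-1],[0,0,-0.85,0,0,0,-1]]

```text
time_s: 3.65
ee_pos: [0.5169, 0.1719, 0.2596]
eef_rot: [3.139, 0.003, 2.756]
force: [-0.9, 0.5, -0.9]
grip_width: 0.0155
grip_force: 24.8
```

```bash
python3 - <<'E'
from h import *
o=get_obs(); print(o['qpos'],o['ee_pos'],o['grip_width'],o['grip_force'])
q=np.array([[1.24939,.30048,1.52158,0,1.32069],[.71886,.16761,1.73367,0,1.24109],[.25207,.39723,1.6492,0,1.09712]]);
az=.523
# waypoint: back (r .50), high, yawed so tool x points outward (bristle side outward)
go([.45,.26,.30],R.from_euler('xyz',[np.pi,0,.523]))
E
```

```text
[ 2.53892927e-01  2.60971897e-01  1.48843796e+00  4.33719053e-05
  1.38859510e+00 -9.31449644e-01] [0.51685071 0.17194232 0.25964851] 0.015480258463638348 24.830018877983093
move [ 0.3798  0.2262 -0.162 ] [ 7.000e-04 -1.000e-04  3.554e-01] rows>= 14.9
```

Request:
play_rows:
  motion:
    - [[0.04,0.02,-0.02,0,0,0.023,-1],[0.08,0.05,-0.04,0,0,0.046,-1],[0.12,0.07,-0.06,0,0,0.069,-1],[0.16,0.1,-0.08,0,0,0.092,-1],[0.2,0.12,-0.1,0,0,0.115,-1],[0.24,0.14,-0.12,0,0,0.138,-1],[0.28,0.17,-0.14,0,0,0.161,-1],[0.32,0.19,-0.16,0,0,0.184,-1],[0.36,0.21,-0.16,0,0,0.207,-1],[0.38,0.226,-0.16,0,0,0.23,-1]]

```text
time_s: 4.65
ee_pos: [0.4488, 0.2602, 0.2956]
eef_rot: [-3.139, 0.002, 1.305]
force: [0.9, -0.2, -0.4]
grip_width: 0.0157
grip_force: 24.8
```

Request:
play_rows:
  motion:
    - [[0,0,0,0,0,0.023,-1],[0,0,0,0,0,0.046,-1],[0,0,0,0,0,0.069,-1],[0,0,0,0,0,0.092,-1],[0,0,0,0,0,0.115,-1],[0,0,0,0,0,0.1254,-1],[0,0,0,0,0,0.1254,-1]]

```text
time_s: 5.35
ee_pos: [0.4493, 0.2597, 0.2957]
eef_rot: [-3.141, 0.003, 0.522]
force: [0.2, 0.5, 0.2]
grip_width: 0.0154
grip_force: 24.8
```

```bash
python3 - <<'E'
from h import *
o=get_obs(); print(o['qpos'],o['ee_pos'],o['eef_rot'],o['grip_width'],o['grip_force'])
# tool pitched outward by 70 deg from down, az .523 ; tool z=(cos20 r,-sin20)
az=.523
for deg in(45,70):
    t=np.radians(deg); Rt=R.from_euler('z',az)*R.from_euler('y',-t)*R.from_euler('x',np.pi)
    print(deg,Rt.as_matrix().round(2).tolist()); go([.48,.277,.32],Rt)
E
```

```text
[ 4.53545440e-01  1.85816726e-01  1.49729859e+00 -3.21759543e-05
  1.46183072e+00  1.50218513e+00] [0.44925786 0.25969166 0.29566469] [-3.14139465  0.00334768  0.52216052] 0.015421026189439874 24.83066886663437
45 [[0.61, 0.5, 0.61], [0.35, -0.87, 0.35], [0.71, 0.0, -0.71]]
move [ 0.1408  0.0013 -0.0978] [ 0.000e+00  1.255e-01 -1.000e-04] rows>= 5.3
70 [[0.3, 0.5, 0.81], [0.17, -0.87, 0.47], [0.94, 0.0, -0.34]]
move [ 0.1408  0.0013 -0.0978] [ 1.00e-04  1.95e-01 -1.00e-04] rows>= 8.2
```

Request:
play_rows:
  motion:
    - [[0.02,0,-0.02,0,0.023,0,-1],[0.04,0,-0.04,0,0.046,0,-1],[0.06,0,-0.06,0,0.069,0,-1],[0.08,0,-0.08,0,0.092,0,-1],[0.1,0,-0.1,0,0.115,0,-1],[0.12,0,-0.1,0,0.138,0,-1],[0.14,0,-0.1,0,0.161,0,-1],[0.14,0,-0.1,0,0.184,0,-1],[0.14,0,-0.1,0,0.2,0,-1],[0.14,0,-0.1,0,0.2,0,-1]]

```text
time_s: 6.35
ee_pos: [0.4732, 0.2929, 0.3237]
eef_rot: [-3.084, -1.101, 0.537]
force: [-0.5, 0.4, -0.8]
grip_width: 0.0159
grip_force: 24.8
```

```bash
python3 - <<'E'
from h import *
o=get_obs(); print(o['qpos'],o['ee_pos'],o['eef_rot'],o['grip_width'],o['grip_force'])
Rt=R.from_euler('xyz',o['eef_rot']).as_matrix(); print(Rt.round(3))
c=cam('side'); P=cloud(c); f=c['frame']; K=c['camera_matrix']
cv2.imwrite('pics/s2.png',cv2.resize(f[60:260,180:400,::-1],None,fx=2.7,fy=2.7))
E
```

```text
[ 0.41180876 -0.16817833  2.1142131   1.03888906  0.19682341  0.48295796] [0.47315204 0.2928828  0.32369149] [-3.08405987 -1.10128873  0.5373625 ] 0.01590485013615264 24.830317497253418
[[ 0.389  0.555  0.735]
 [ 0.232 -0.831  0.505]
 [ 0.892 -0.026 -0.452]]
```

View pics/s2.png

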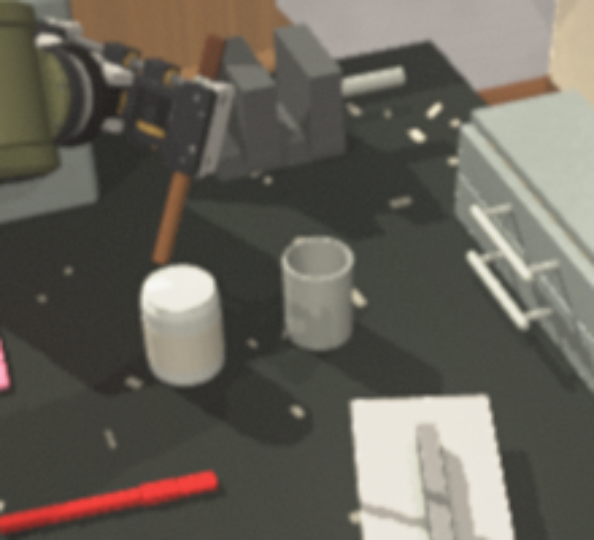

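```bash
cat > kin.py <<'E'
import numpy as np
from scipy.optimize import least_squares
from scipy.spatial.transform import Rotation as R
D=[([1.24939,.30048,1.52158,0,1.32069,-.06659],[.13856,.53201,.22388],[-3.14043,0,2.88678]),
([.71886,.16761,1.73367,0,1.24109,-.45991],[.33762,.34395,.20392],[-3.141,0,2.75]),
([.25207,.39723,1.6492,0,1.09712,-.9311],[.5164,.1708,.1195],[-3.141,-.001,2.754]),
([.25389,.26097,1.48844,0,1.3886,-.93145],[.51685,.17194,.25965],[3.141,0,2.756]),
([.45354,.18582,1.4973,0,1.46183,1.50219],[.44926,.25969,.29566],[-3.14139,.00335,.52216]),
([.41181,-.16818,2.11421,1.03889,.19682,.48296],[.47315,.29288,.32369],[-3.08406,-1.10129,.53736])]
def fk(q,k):
    a1,h,L2,A,B,d,off=k; Ry=lambda t:R.from_euler('y',t)
    R3=R.from_euler('z',q[0])*Ry(q[1]+q[2])
    p=R.from_euler('z',q[0]).apply([a1,off,h])+(R.from_euler('z',q[0])*Ry(q[1])).apply([0,0,L2])+R3.apply([B,0,A])
    R6=R3*R.from_euler('z',q[3]*S4)*Ry(q[4])*R.from_euler('z',q[5]+np.pi/2*S6)
    return p+R6.apply([0,0,d]),R6
S4,S6=1,1
def res(k): return np.concatenate([(fk(q,k)[0]-p) for q,p,_ in D]+[.05*(k-K0)/1])
K0=np.array([.05,.33,.35,.35,.02,.2,.037])
def fit():
    return least_squares(res,K0).x
if __name__=='__main__':
    for s4 in(1,-1):
        for s6 in(1,-1):
            S4,S6=s4,s6; k=fit(); print(s4,s6,k.round(4),[float(np.round(np.linalg.norm(fk(q,k)[0]-p)*1e3,1)) for q,p,_ in D],[float(np.round((fk(q,k)[1].inv()*R.from_euler('xyz',e)).magnitude(),3)) for q,_,e in D])
E
python3 kin.py
```

```text
1 1 [0.0055 0.2251 0.419  0.4435 0.0425 0.2499 0.0366] [0.3, 0.5, 1.4, 0.3, 0.7, 0.8] [0.0, 0.001, 0.001, 0.003, 0.0, 0.0]
1 -1 [0.0055 0.2251 0.419  0.4435 0.0425 0.2499 0.0366] [0.3, 0.5, 1.4, 0.3, 0.7, 0.8] [3.142, 3.141, 3.142, 3.141, 3.142, 3.142]
-1 1 [0.0316 0.2198 0.3689 0.4249 0.0222 0.2178 0.0498] [13.7, 15.3, 15.7, 13.3, 13.2, 67.7] [0.0, 0.001, 0.001, 0.003, 0.0, 2.078]
-1 -1 [0.0316 0.2198 0.3689 0.4249 0.0222 0.2178 0.0498] [13.7, 15.3, 15.7, 13.3, 13.2, 67.7] [3.142, 3.141, 3.142, 3.141, 3.142, 1.128]
```

```bash
cat >> kin.py <<'E'
k=fit()
LO=np.array([-3.03,-.79,.23,-1.04,0,-2.55]);HI=np.array([3.03,2.21,2.52,4.18,3.07,2.55])
def ik(p,Rt,q0):
    def f(q):
        P,Q=fk(q,k); return np.r_[(P-p)*5,(Q.inv()*Rt).as_rotvec()]
    s=least_squares(f,np.clip(q0,LO+.01,HI-.01),bounds=(LO,HI)); return s.x,np.linalg.norm(s.fun)
def pose(az,deg): return R.from_euler('z',az)*R.from_euler('y',-np.radians(deg))*R.from_euler('x',np.pi)
E
python3 - <<'E'
from kin import *
jar=np.array([.591,.341])
for az in(.523,.35):
  for deg in(70,80,88):
    Rt=pose(az,deg)
    for foot in(.012,.13):
      p=np.r_[jar,foot]+Rt.apply([.147,0,0])
      for j4,j5,j6 in((0,.3,1.5),(3.14,.3,-1.6)):
        q,e=ik(p,Rt,np.array([.45,.4,1.5,j4,j5,j6])); print(az,deg,foot,p.round(3),q.round(2),round(e,4))
E
python3 - <<'E'
import sys; sys.path.insert(0,'.')
from station import get_obs
print(get_obs()['qpos'])
E
```

```text
0.523 70 0.012 [0.635 0.366 0.15 ] [0.48 0.47 1.71 0.45 0.   1.1 ] 0.279
0.523 70 0.012 [0.635 0.366 0.15 ] [ 0.45  0.54  1.84  2.99  0.46 -1.46] 0.0
0.523 70 0.13 [0.635 0.366 0.268] [0.48 0.31 1.73 0.24 0.   1.31] 0.1294
0.523 70 0.13 [0.635 0.366 0.268] [ 0.45  0.33  1.79  2.81  0.21 -1.27] 0.0
0.523 80 0.012 [0.613 0.354 0.157] [0.48 0.41 1.77 1.22 0.   0.33] 0.4519
0.523 80 0.012 [0.613 0.354 0.157] [ 0.44  0.56  1.94  3.03  0.75 -1.5 ] 0.0
0.523 80 0.13 [0.613 0.354 0.275] [0.48 0.24 1.78 0.35 0.   1.2 ] 0.2933
0.523 80 0.13 [0.613 0.354 0.275] [ 0.44  0.32  1.91  2.98  0.49 -1.44] 0.0
0.523 88 0.012 [0.595 0.344 0.159] [ 0.44  0.61  1.99  3.04  1.   -1.52] 0.0
0.523 88 0.012 [0.595 0.344 0.159] [ 0.44  0.61  1.99  3.04  1.   -1.52] 0.0
0.523 88 0.13 [0.595 0.344 0.277] [0.47 0.19 1.83 0.26 0.   1.3 ] 0.4293
0.523 88 0.13 [0.595 0.344 0.277] [ 0.44  0.33  1.99  3.02  0.73 -1.48] 0.0
0.35 70 0.012 [0.638 0.358 0.15 ] [ 0.46  0.47  1.71 -0.16  0.    1.78] 0.2924
0.35 70 0.012 [0.638 0.358 0.15 ] [ 0.51  0.54  1.83  3.49  0.47 -1.82] 0.0
0.35 70 0.13 [0.638 0.358 0.268] [ 0.45  0.31  1.73 -0.07  0.    1.68] 0.1573
0.35 70 0.13 [0.638 0.358 0.268] [ 0.51  0.34  1.78  3.82  0.25 -2.18] 0.0
0.35 80 0.012 [0.615 0.35  0.157] [ 0.46  0.41  1.77 -0.11  0.    1.73] 0.4614
0.35 80 0.012 [0.615 0.35  0.157] [ 0.53  0.57  1.92  3.4   0.76 -1.73] 0.0
0.35 80 0.13 [0.615 0.35  0.275] [ 0.46  0.24  1.78 -0.2   0.    1.8 ] 0.3084
0.35 80 0.13 [0.615 0.35  0.275] [ 0.53  0.33  1.9   3.51  0.51 -1.86] 0.0
0.35 88 0.012 [0.596 0.343 0.159] [ 0.46  0.35  1.82 -0.13  0.    1.74] 0.6012
0.35 88 0.012 [0.596 0.343 0.159] [ 0.54  0.61  1.98  3.36  1.   -1.69] 0.0
0.35 88 0.13 [0.596 0.343 0.277] [ 0.46  0.18  1.83 -0.15  0.    1.75] 0.4406
0.35 88 0.13 [0.596 0.343 0.277] [ 0.54  0.34  1.98  3.42  0.74 -1.77] 0.0
[ 0.41163758 -0.16786513  2.11560243  1.05944163  0.19664282  0.46245105]
```

```bash
python3 - <<'E'
from h import *; from kin import pose
go([.48,.277,.33],pose(.523,85))
E
```

```text
move [ 0.0192  0.0688 -0.0238] [-0.0115  0.0605 -0.0012] rows>= 2.6
```

Request:
play_rows:
  motion:
    - [[0,0,0,0,0.036,0,-1],[0,0,0,0,0.036,0,-1],[0,0,0,0,0.036,0,-1],[0,0,0,0,0.036,0,-1],[0,0,0,0,0.036,0,-1],[0,0,0,0,0.036,0,-1],[0,0,0,0,0.036,0,-1],[0,0,0,0,0.036,0,-1],[0,0,0,0,0.036,0,-1],[0,0,0,0,0.036,0,-1]]

```text
time_s: 7.4
ee_pos: [0.4733, 0.2935, 0.3252]
eef_rot: [-3.026, -1.327, 0.477]
force: [0.4, 0.1, -0.5]
grip_width: 0.0154
grip_force: 24.8
```

```bash
python3 - <<'E'
from h import *; from kin import pose
o=get_obs(); print(o['qpos'],o['ee_pos'],o['eef_rot'],o['joint_vel'])
go([.48,.277,.33],pose(.523,85))
E
```

```text
[ 0.40551863 -0.13869193  2.22362373  2.52422991  0.32392922 -0.99595923] [0.47332034 0.29349068 0.32519398] [-3.02550329 -1.3265265   0.47688377] [-0.00135246 -0.00299453 -0.00056496  0.03134677  0.00488309 -0.02694026]
move [ 0.0171  0.0691 -0.0191] [-0.0112  0.0249 -0.0027] rows>= 1.1
```

```bash
python3 - <<'E'
from h import *; from kin import pose
Rt=pose(.523,85); p=np.array([.591,.341,.14])+Rt.apply([.147,0,0]); print(p); go(p,Rt)
E
```

```text
[0.60209926 0.3473993  0.28644062]
move [-0.0158  0.1115  0.5685] [-0.0112  0.0249 -0.0027] rows>= 2.9
```

Request:
play_rows:
  motion:
    - [[0,0.02,0.1,-0.002,0.005,0,-1],[0,0.04,0.2,-0.004,0.01,0,-1],[0,0.06,0.3,-0.006,0.015,-0.001,-1],[-0.01,0.08,0.4,-0.008,0.02,-0.002,-1],[-0.016,0.1,0.5,-0.01,0.0249,-0.0027,-1],[-0.016,0.1115,0.5685,-0.0112,0.0249,-0.0027,-1],[-0.016,0.1115,0.5685,-0.0112,0.0249,-0.0027,-1],[-0.016,0.1115,0.5685,-0.0112,0.0249,-0.0027,-1]]

```text
time_s: 8.2
ee_pos: [0.6019, 0.3472, 0.2865]
eef_rot: [-3.137, -1.484, 0.519]
force: [-0.0, -0.4, -0.5]
grip_width: 0.0156
grip_force: 24.8
```

```bash
python3 - <<'E'
from h import *; from kin import pose
o=get_obs(); print(o['qpos'],o['ee_pos'],o['eef_rot'],o['grip_width'])
Rt=pose(.523,85); p=np.array([.591,.341,.14])+Rt.apply([.147,0,0]); go(p,Rt)
T=R.from_euler('xyz',o['eef_rot']); print('foot pred',o['ee_pos']-T.apply([.147,0,0]))
# measured brush foot: orange points below the gripper
for n in('top','side'):
    c=cam(n); P=cloud(c); f=c['frame']; h=cv2.cvtColor(f,cv2.COLOR_RGB2HSV)
    m=(h[...,0]<18)&(h[...,1]>120)&(h[...,2]>60)&(P[...,2]>.11)&(P[...,2]<.42)&(np.hypot(P[...,0]-.6,P[...,1]-.35)<.09)
    p=P[m]; print(n,m.sum(),)
    if m.sum()>5:
        i=p[:,2].argsort(); print(p[i[:5]].round(3),p[i[-3:]].round(3)); v,u=np.where(m); print(u.min(),u.max(),v.min(),v.max())
    cv2.imwrite(f'pics/{n}3.png',f[:,:,::-1])
s=cv2.imread('pics/side3.png')[90:240,210:400]; cv2.imwrite('pics/s3.png',cv2.resize(s,None,fx=4,fy=4))
E
```

```text
[ 0.44062146  0.29989015  1.96647346  2.99834473  0.61348215 -1.46020421] [0.6019118  0.3471559  0.28653013] [-3.1374222  -1.48416739  0.51902719] 0.015587050019104718
move [-0.0003 -0.0005  0.0012] [-0.     -0.0001 -0.0001] rows>= 0.0
foot pred [0.59086828 0.34084705 0.14008137]
top 103
[[0.586 0.344 0.177]
 [0.587 0.345 0.184]
 [0.589 0.344 0.188]
 [0.589 0.345 0.196]
 [0.589 0.342 0.205]] [[0.61  0.344 0.342]
 [0.602 0.349 0.344]
 [0.604 0.347 0.344]]
162 187 170 215
side 38
[[0.592 0.34  0.141]
 [0.585 0.343 0.144]
 [0.588 0.336 0.144]
 [0.587 0.341 0.145]
 [0.585 0.344 0.146]] [[0.589 0.338 0.171]
 [0.591 0.337 0.171]
 [0.604 0.349 0.336]]
294 299 69 140
```

View pics/s3.png

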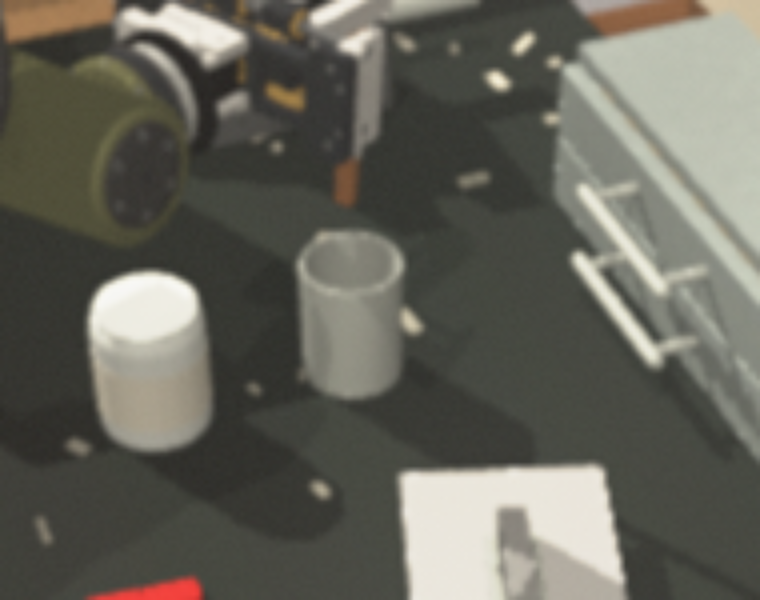

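The side view shows the brush vertical with its foot at (345,200) in the crop, directly above the tin mouth at (350,265). I'll lean it slightly for wrist clearance over the paint tin, then lower it.

```bash
python3 - <<'E'
from h import *; from kin import pose
Rt=pose(.523,78)
for z in (.14,.012):
    p=np.array([.592-.006,.342-.003,z])+Rt.apply([.147,0,0]); print(p); go(p,Rt)
E
```

```text
[0.6124775  0.35426566 0.2837877 ]
move [-0.0094 -0.0042  0.053 ] [ 0.0001 -0.0197 -0.    ] rows>= 0.8
[0.6124775  0.35426566 0.1557877 ]
move [-0.5195 -0.0041  0.0967] [ 0.0001 -0.0197 -0.    ] rows>= 2.6
```

Request:
play_rows:
  motion:
    - [[-0.01,-0.004,0.053,0,-0.0197,0,-1],[-0.11,-0.004,0.062,0,-0.0197,0,-1],[-0.21,-0.004,0.07,0,-0.0197,0,-1],[-0.31,-0.004,0.079,0,-0.0197,0,-1],[-0.4,-0.004,0.087,0,-0.0197,0,-1],[-0.46,-0.004,0.092,0,-0.0197,0,-1],[-0.51,-0.004,0.096,0,-0.0197,0,-1],[-0.51,-0.004,0.096,0,-0.0197,0,-1]]

```text
time_s: 9.1
ee_pos: [0.6126, 0.3541, 0.1565]
eef_rot: [-3.14, -1.359, 0.52]
force: [0.5, 0.2, 0.3]
grip_width: 0.0153
grip_force: 24.8
```

```bash
python3 - <<'E'
from h import *; from kin import pose
o=get_obs(); print(o['qpos'],o['ee_pos'],o['eef_rot'],o['force'])
T=R.from_euler('xyz',o['eef_rot']); print('foot pred',o['ee_pos']-T.apply([.147,0,0]))
for n in['side']:
    f=cam(n)['frame'][:,:,::-1]; cv2.imwrite('pics/s4.png',cv2.resize(f[70:240,200:400],None,fx=3.5,fy=3.5))
E
```

```text
[ 0.44580632  0.53363344  1.9419477   3.02549911  0.69611151 -1.49725016] [0.61264174 0.35405723 0.1564848 ] [-3.14027308 -1.35939603  0.52049771] [0.50175322 0.15674545 0.27397603]
foot pred [0.58588157 0.33871769 0.01275731]
```

View pics/s4.png

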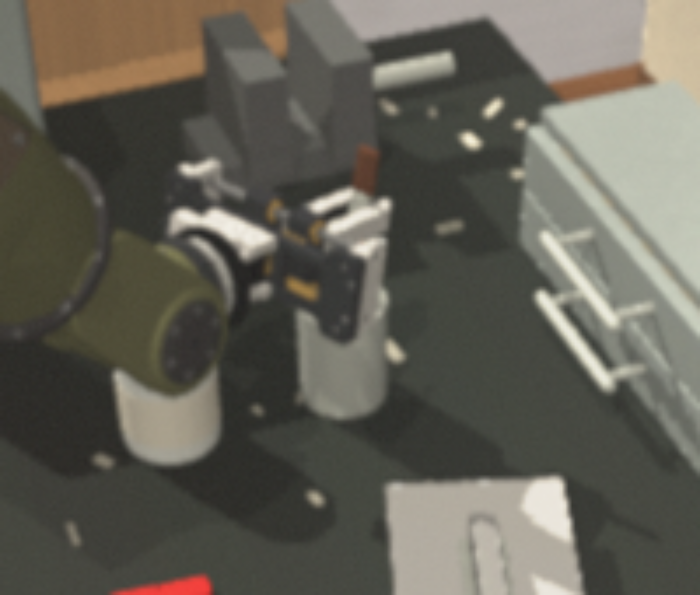

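The brush is inside the tin with the wrist clear. Lowering a few mm more, then releasing and backing out.

Request:
play_rows:
  motion:
    - [[-0.01,0,0.002,0,0,0,-1],[-0.02,0,0.004,0,0,0,-1],[-0.02,0,0.004,0,0,0,0.2],[-0.02,0,0.004,0,0,0,0.2],[-0.02,0,0.004,0,0,0,0.2],[-0.02,0,0.004,0,0,0,0.2],[-0.02,0,0.004,0,0,0,0.2],[-0.02,0,0.004,0,0,0,0.2],[-0.02,0,0.004,0,0,0,0.2],[-0.02,0,0.004,0,0,0,0.2]]

```text
time_s: 10.15
ee_pos: [0.6131, 0.3542, 0.1526]
eef_rot: [3.142, -1.361, 0.521]
force: [0.1, 0.6, 1.0]
grip_width: 0.0562
grip_force: 0.0
```

Request:
play_rows:
  motion:
    - [[0,0,-0.04,0,0,0,0.2],[0,0,-0.1,0,0,0,0.2],[0,0,-0.2,0,0,0,0.2],[0,0,-0.3,0,0,0,0.2],[0.1,0,-0.4,0,0,0,0.2],[0.2,0,-0.5,0,0,0,0.2],[0.4,0,-0.5,0,0,0,0.2],[0.6,0,-0.5,0,0,0,0.2],[0.6,0,-0.5,0,0,0,0.2]]

```text
time_s: 11.05
ee_pos: [0.5348, 0.3092, 0.3335]
eef_rot: [3.136, -1.373, 0.527]
force: [0.0, -0.3, -1.0]
grip_width: 0.056
grip_force: 0.0
```

```bash
python3 - <<'E'
from h import *; from kin import pose
o=get_obs(); print(o['qpos'],o['ee_pos'],o['eef_rot'],o['force'],o['grip_width'])
c=cam('side'); f=c['frame'][:,:,::-1]; cv2.imwrite('pics/s5.png',cv2.resize(f[90:310,200:400],None,fx=2.7,fy=2.7))
c=cam('top'); P=cloud(c); h=cv2.cvtColor(c['frame'],cv2.COLOR_RGB2HSV)
m=(np.hypot(P[...,0]-.6,P[...,1]-.341)<.09)&(P[...,2]>.12)&(P[...,2]<.23); p=P[m]; print(m.sum(),np.percentile(p,[2,50,98],axis=0) if m.sum() else 0)
# rail on top view
Z=P[...,2]
ss=(abs(P[...,0]-.583)<.1)&(abs(P[...,1]-.03)<.12)&(Z>.058)&(Z<.08)
print(ss.sum(),cv2.minAreaRect(P[ss][:,:2].astype(np.float32)),np.median(P[ss],0))
E
```

```text
[ 0.42739168  0.01036186  2.09273866  2.8666459   0.34521125 -1.33093276] [0.53478397 0.30919796 0.33346014] [ 3.13628754 -1.37254237  0.5266489 ] [ 0.04798323 -0.33229328 -0.97785423] 0.05597543176586407
204 [[0.62395056 0.35896492 0.12249129]
 [0.64417182 0.37234628 0.15712156]
 [0.66226825 0.38682337 0.18407625]]
515 ((0.5814915895462036, 0.030959732830524445), (0.15931235253810883, 0.019690951332449913), 71.2848129272461) [0.58142164 0.02933926 0.06589735]
```

View pics/s5.png

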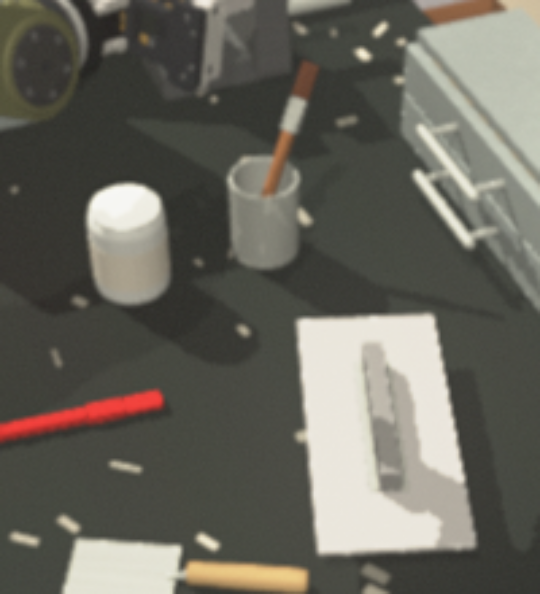

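The brush rests in the tin, tip at crop (308,68) and tin upright. The sign is clear, with its rail at about (0.582, 0.030). Next, back to tool-down.

```bash
python3 - <<'E'
from h import *; from kin import *
go([.48,.22,.30],pose(.523,0))
print(ik(np.array([.582,.0305,.0615]),pose(1.25,0),[0,.4,1.6,0,1.1,.3]))
print(ik(np.array([.582,.0305,.2215]),pose(1.25,0),[0,.4,1.6,0,1.1,.3]))
E
```

```text
move [-0.1773  0.2005 -0.3331] [ 2.00e-04 -2.17e-01 -2.00e-04] rows>= 9.1
(array([-1.05460855e-02,  5.56536066e-01,  1.56824313e+00,  1.38666402e-11,
        1.01681345e+00,  3.10250241e-01]), np.float64(6.490623145588405e-10))
(array([-1.05460855e-02,  3.77066382e-01,  1.42556859e+00, -3.51592950e-17,
        1.33895768e+00,  3.10250241e-01]), np.float64(1.004068662112221e-15))
```

Request:
play_rows:
  motion:
    - [[-0.02,0.02,-0.04,0,-0.022,0,1],[-0.04,0.04,-0.08,0,-0.044,0,1],[-0.06,0.06,-0.12,0,-0.066,0,1],[-0.08,0.08,-0.16,0,-0.088,0,1],[-0.1,0.1,-0.2,0,-0.11,0,1],[-0.12,0.12,-0.24,0,-0.132,0,1],[-0.14,0.14,-0.28,0,-0.154,0,1],[-0.16,0.17,-0.31,0,-0.176,0,1],[-0.177,0.2,-0.333,0,-0.198,0,1],[-0.177,0.2,-0.333,0,-0.217,0,1]]

```text
time_s: 12.15
ee_pos: [0.4796, 0.225, 0.2975]
eef_rot: [-3.061, -0.847, 0.555]
force: [-0.7, 0.5, 0.5]
grip_width: 0.0943
grip_force: 0.0
```

Request:
play_rows:
  motion:
    - [[0,0,0,0,0,0,1],[0,0,0,0,0,0,1],[0,0,0,0,0,0,1],[0,0,0,0,0,0,1],[0,0,0,0,0,0,1],[0,0,0,0,0,0,1],[0,0,0,0,0,0,1],[0,0,0,0,0,0,1],[0,0,0,0,0,0,1],[0,0,0,0,0,0,1]]

```text
time_s: 13.15
ee_pos: [0.4814, 0.2271, 0.3012]
eef_rot: [-3.063, -0.858, 0.559]
force: [-0.2, -0.0, 0.5]
grip_width: 0.0943
grip_force: 0.0
```

```bash
python3 - <<'E'
from h import *; from kin import *
o=get_obs(); print(o['qpos'],o['eef_rot'],o['ee_pos'])
go([.582,.0305,.15],pose(1.25,0))
E
```

```text
[ 0.21516941 -0.15917543  2.03814847  0.66988605  0.55646012  0.74333498] [-3.06295515 -0.85778547  0.55870576] [0.48137932 0.22714161 0.30123844]
move [-0.5071  0.9042  0.2683] [ 0.0358 -0.1346 -0.0977] rows>= 7.1
```

```bash
python3 - <<'E'
from h import *; from kin import *
go([.52,.12,.26],pose(.9,0))
E
```

```text
move [-1.877e-01  4.467e-01  1.000e-04] [ 0.0116 -0.137  -0.0455] rows>= 6.1
```

Request:
play_rows:
  motion:
    - [[-0.02,0.06,0,0.002,-0.02,-0.006,1],[-0.05,0.12,0,0.003,-0.04,-0.013,1],[-0.08,0.18,0,0.005,-0.06,-0.02,1],[-0.11,0.25,0,0.007,-0.08,-0.027,1],[-0.14,0.32,0,0.008,-0.1,-0.034,1],[-0.16,0.38,0,0.01,-0.12,-0.04,1],[-0.1877,0.4467,0,0.0116,-0.137,-0.0455,1],[-0.1877,0.4467,0,0.0116,-0.137,-0.0455,1],[-0.1877,0.4467,0,0.0116,-0.137,-0.0455,1]]

```text
time_s: 14.05
ee_pos: [0.52, 0.1205, 0.2596]
eef_rot: [-3.141, -0.002, 0.899]
force: [0.1, 0.3, 0.3]
grip_width: 0.0939
grip_force: 0.0
```

```bash
python3 - <<'E'
from h import *; from kin import *
o=get_obs(); print(o['qpos'],o['eef_rot'],o['ee_pos'])
go([.582,.0305,.16],pose(1.25,0))
E
```

```text
[0.158331   0.23750852 1.51779321 0.00155254 1.38529201 0.83001412] [-3.14114040e+00 -1.76694934e-03  8.98827221e-01] [0.5199677  0.12047435 0.25955261]
move [-0.1279  0.4184  0.3978] [-0.     -0.0003 -0.0559] rows>= 3.0
```

Request:
play_rows:
  motion:
    - [[-0.03,0.1,0.1,0,0,-0.014,1],[-0.06,0.2,0.2,0,0,-0.028,1],[-0.09,0.3,0.3,0,0,-0.042,1],[-0.1279,0.4184,0.3978,0,-0.0003,-0.0559,1],[-0.1279,0.4184,0.3978,0,-0.0003,-0.0559,1],[-0.1279,0.4184,0.3978,0,-0.0003,-0.0559,1]]

```text
time_s: 14.65
ee_pos: [0.5817, 0.03, 0.161]
eef_rot: [3.141, 0.001, 1.248]
force: [-0.3, 0.3, 0.8]
grip_width: 0.0938
grip_force: 0.0
```

```bash
python3 - <<'E'
from h import *; from kin import *
c=cam('wrist'); o=get_obs(); print(o['qpos'],o['eef_rot'],o['ee_pos'])
P=cloud(c); Z=P[...,2]; cv2.imwrite('pics/w5.png',c['frame'][:,:,::-1])
ss=(abs(P[...,0]-.583)<.1)&(abs(P[...,1]-.03)<.1)&(Z>.058)&(Z<.075)
print(ss.sum(),cv2.minAreaRect(P[ss][:,:2].astype(np.float32)),np.median(P[ss],0),np.percentile(P[ss],[1,99],axis=0))
ss=(abs(P[...,0]-.583)<.2)&(abs(P[...,1]-.03)<.2)&(Z>.03)&(Z<.05)&(c['frame'].min(2)>120)
print(ss.sum(),cv2.minAreaRect(P[ss][:,:2].astype(np.float32)))
go([.582,.0305,.0615],pose(1.25,0))
E
```

```text
[-1.00377531e-02  4.27239697e-01  1.49846398e+00 -1.01981398e-03
  1.21455904e+00  3.11924480e-01] [3.14003359e+00 5.02019507e-04 1.24918873e+00] [0.58184028 0.03052076 0.16177639]
4316 ((0.5809437036514282, 0.03099413961172104), (0.15897208452224731, 0.01801326312124729), 71.474365234375) [0.58402508 0.04040104 0.06497259] [[ 0.55178114 -0.04240054  0.0634268 ]
 [ 0.6113035   0.10589698  0.06663401]]
41667 ((0.582186222076416, 0.03470412641763687), (0.27166318893432617, 0.1304069459438324), 71.3801498413086)
move [3.000e-04 0.000e+00 4.011e-01] [ 0.0002  0.0001 -0.0001] rows>= 2.0
```

View pics/w5.png

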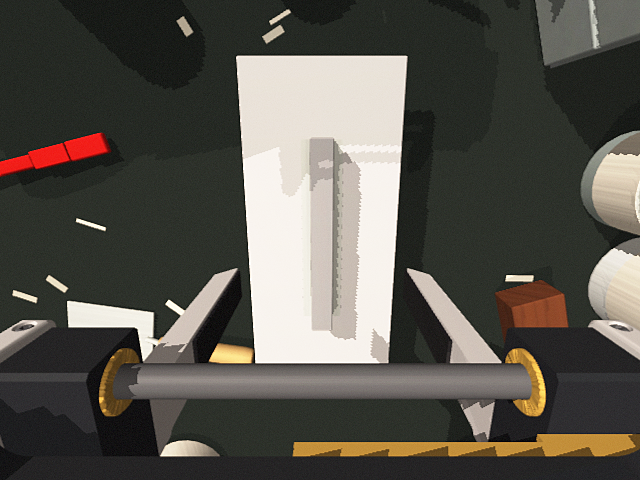

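The rail runs (321,137)–(321,330), centred between the fingers and square to them. Descending and gripping.

Request:
play_rows:
  motion:
    - [[0,0,0.15,0,0,0,1],[0,0,0.3,0,0,0,1],[0,0,0.38,0,0,0,1],[0,0,0.395,0,0,0,-1],[0,0,0.395,0,0,0,-1],[0,0,0.395,0,0,0,-1],[0,0,0.395,0,0,0,-1],[0,0,0.395,0,0,0,-1],[0,0,0.395,0,0,0,-1],[0,0,0.395,0,0,0,-1]]
  grip_force: 50

```text
time_s: 15.7
ee_pos: [0.582, 0.0296, 0.062]
eef_rot: [-3.141, 0.002, 1.251]
force: [0.4, 0.1, 0.2]
grip_width: 0.0414
grip_force: 0.0
```

Request:
play_rows:
  motion:
    - [[0,0,0,0,0,0,-1],[0,0,0,0,0,0,-1],[0,0,0,0,0,0,-1],[0,0,0,0,0,0,-1],[0,0,0,0,0,0,-1],[0,0,0,0,0,0,-1],[0,0,0,0,0,0,-1],[0,0,0,0,0,0,-1],[0,0,0,0,0,0,-1]]

```text
time_s: 16.6
ee_pos: [0.5818, 0.0297, 0.0618]
eef_rot: [-3.141, 0.002, 1.251]
force: [-0.8, 1.0, 0.1]
grip_width: 0.0179
grip_force: 50.0
```

Request:
play_rows:
  motion:
    - [[0,0,-0.03,0,0,0,-1],[0,0,-0.08,0,0,0,-1],[0,0,-0.14,0,0,0,-1],[0,0,-0.21,0,0,0,-1],[0,0,-0.28,0,0,0,-1],[0,0,-0.35,0,0,0,-1],[0,0,-0.42,0,0,0,-1],[0,0,-0.48,0,0,0,-1],[0,0,-0.51,0,0,0,-1],[0,0,-0.52,0,0,0,-1]]

```text
time_s: 17.6
ee_pos: [0.5822, 0.0299, 0.1932]
eef_rot: [3.14, 0.002, 1.251]
force: [0.5, 0.6, -5.2]
grip_width: 0.0174
grip_force: 50.0
```

Request:
play_rows:
  motion:
    - [[0,0,0,0,0,0,-1],[0,0,0,0,0,0,-1],[0,0,0,0,0,0,-1],[0,0,0,0,0,0,-1],[0,0,0,0,0,0,-1],[0,0,0,0,0,0,-1],[0,0,0,0,0,0,-1],[0,0,0,0,0,0,-1],[0,0,0,0,0,0,-1],[0,0,0,0,0,0,-1]]

```text
time_s: 18.6
ee_pos: [0.582, 0.0299, 0.1918]
eef_rot: [-3.141, 0.002, 1.251]
force: [0.4, -0.3, -6.3]
grip_width: 0.0176
grip_force: 50.0
```

```bash
python3 - <<'E'
from h import *
o=get_obs(); print(o['force'],o['grip_width'],o['grip_force'],o['ee_pos'],o['eef_rot'])
for n in('side','wrist'):
    c=cam(n); P=cloud(c); f=c['frame']; Z=P[...,2]
    m=(f.min(2)>(120 if n=='wrist' else 100))&(np.ptp(f.astype(int),axis=2)<40)&(Z>.15)&(Z<.19)&(abs(P[...,0]-.583)<.11)&(abs(P[...,1]-.03)<.15); p=P[m]
    for _ in range(4):
        A=np.c_[p[:,:2]-[.582,.03],np.ones(len(p))]; s=np.linalg.lstsq(A,p[:,2],rcond=None)[0]; p=p[abs(A@s-p[:,2])<.005]
    print(n,m.sum(),len(p),'slope x,y, z top',s)
c=cam('top'); P=cloud(c); m=(np.hypot(P[...,0]-.6,P[...,1]-.341)<.09)&(P[...,2]>.12)&(P[...,2]<.23); print(m.sum(),np.percentile(P[m],[2,50,98],axis=0))
q=(np.hypot(P[...,0]-.591,P[...,1]-.341)<.045)&(P[...,2]>.08)&(P[...,2]<.1); print(cv2.minEnclosingCircle(P[q][:,:2].astype(np.float32)))
E
```

```text
[ 0.43177762 -0.31748063 -6.28365247] 0.017621954013007573 49.99643325805664 [0.58203346 0.02992103 0.1918245 ] [-3.14126793e+00  2.21390342e-03  1.25087958e+00]
side 4024 3897 slope x,y, z top [0.00076382 0.00031502 0.17068753]
wrist 69492 69270 slope x,y, z top [-1.39990773e-04 -1.09921766e-03  1.70180713e-01]
206 [[0.62329183 0.35854791 0.12290884]
 [0.64365405 0.37189595 0.15729405]
 [0.66129073 0.38657642 0.18457655]]
((0.5912857055664062, 0.3404496908187866), 0.03573212772607803)
```

The sign is level with its top at 0.170 m, so its underside is at 0.165 m. The brush and tin haven't moved, and the sign is steady under a 50 N grip.

```bash
python3 -c "
from station import workorder
print(workorder.hand_in())"
```

```text
the job is handed in; nothing more can be done
None
```

I handed the job in at about 19 s of the 58 s allowed: the brush stands bristles up in the open tin, released, and the gripper holds the sign level and steady with its underside about 165 mm above the bench; the hand-in gave no verdict.

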